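Index the swivel stand and lay the tea carton down in its bay

ROBOT

A 6-joint arm with a two-finger parallel gripper is mounted at the origin on a cart in front of the work surface, level with it; the furniture and walls round the work are solid. World frame = base frame: x ahead of the robot, y to its left, z up, the work surface at z = 0. Lengths are in m, angles in rad, forces in N, time in s.
With the tool pointing down it reaches from about 0.25 to 0.725 m from the base axis. Payload 4 kg.
Tool frame: the origin (TCP) lies on the centre line of the jaws, within the pads' length; the fingertips stand 25 mm ahead of it and the grasp point (between the pads) lies 6 mm ahead of it; z points along the fingers, y is the line along which they close (so a half turn about z gives the same grasp; the last joint's range is limited). The gripper opens to 85 mm and grips with 20 to 120 N. Pads are 22 mm wide; open, the fingers measure 114 mm over their backs; the gripper's body (76 mm by 85 mm) begins 54 mm behind the grasp point. The pads swing forward as they close: fully open they stand 13 mm farther back than shut.
Start: joints at [1.15, 0.241, 0.005, 1.335, 0, 1.571], TCP at [0.204, 0.456, 0.256] pointing down, gripper open.
Joint ranges: [-2.72, 2.72], [-1.05, 1.87], [-1.09, 1.28], [-1.99, 2.15], [-1.42, 1.44], [-3.14, 3.14]. Speed limits (rad/s): [2.79, 2.79, 3.14, 3.14, 3.14, 3.14].

INTERFACE

Orientations are given as [roll, pitch, yaw] about the fixed x, y, z axes, in that order (R = Rz(yaw) Ry(pitch) Rx(roll)).
In Python, from cell import * gives the robot as it stands.
- The arm moves only by the tool drive_tool, never from a script. Its argument "motion" is one flat list of numbers, 7 for each row, row after row: the opening, from 0 (shut) to 1 (fully open), then the shift along the tool's x, y, z in mm, then the turn, a rotation vector about the tool's x, y, z in degrees. A call has 1 to 12 rows; each row shifts and turns the commanded pose from where the row before left it, along the tool's axes as they then stand; what a row does not reach is not made up. A row lasts 1/10 s, in which the tool goes at most 50 mm and 8.59 degrees, less where a joint would pass 70% of its speed; a pose out of reach is approached as far as the arm can. A call is refused whole if a number of a shift passes 50 or a number of a turn 8.59, either way. A call with a gripper value outside its range is refused whole. The fingers move at their own pace and stop on an object; "force" is the grip in N (left out, the last holds). Time passes only in rows, so rows that do not move let the fingers close. It gives the time, the measured TCP pose, the force, the opening and the grip force at its end, in the units of the state.
- sense(): the state, without advancing time (a new reading comes with each control period).
- get_image(name): name is "scene" or "top" or "wrist"; returns a dict with "img" (384x512x3 uint8, red, green, blue), "range_z" (384x512 float32, m along the optical axis (not along the pixel's ray), 0 where there is no reading), "K" (3x3 intrinsics, pixels), "k1" (the pictures are not rectified: a ray, as slopes to the right and down, at radius r is drawn at 1 + k1 r^2 times it, then the intrinsics apply), "position" and "rotation" of the camera in the world. Camera axes: x right, y down, z forward; pixel columns grow to the right and rows downward; lengths in m; the calibration is good to about 2 mm. A picture is of the moment at which its call begins.
- hand_in(): hands the job in; it is judged then, once.
The state is a dict: "time": time; "joint_pos": joint angles; "joint_velocities": joint speeds; "joint_torque": joint torques, N m; "ee_pos": TCP position; "ee_rot": TCP orientation; "ft_force": force on the tool from outside, world axes, zero at the start; "wrist_torque": the same for the moment, N m; "gripper_width": finger opening in m; "grasp_force": force on a finger pad.
Only numpy, scipy, OpenCV 4.12 (cv2) and the standard library are available. Lean on these libraries where they do the work, as an engineer would, in place of code of your own. Each camera call takes 0.05 s, during which the arm holds its last target. There are 200 camera calls.

TASK

Draw the spring pin of the swivel stand up by its knob, turn the round deck to the neighbouring hole marked by the little ball-topped post, and let the pin drop fully home there. Only once the deck is locked, tip the tea carton over towards the empty end of the bay (a push near its top will do), so that it lies flat on its broad side between the two fences. Keep the shaker standing on the deck, and leave the mugs and the spoon where they are.

Things in the scene. Friction and masses are not known exactly. Their poses are not given: they have to be found in the camera images.
- swivel_base: Fixed dark round base plate, 324 mm across, top face 18 mm above the worktop. Origin: centre of its underside, on the deck's upright axis. Five steel-rimmed index holes (mouth 11 mm) lie on a circle of radius 125 mm, 30 degrees apart, at the side towards the robot and its right; the middle one, where the pin starts, is in the base's -x direction.
- deck (a joint): Angle (rad) of the round light wooden deck (220 mm across, top face 34 mm above the worktop) on the base, counter-clockwise from above positive; 0 at the start, +-0.524 at the neighbouring holes. Turns with light friction and stays where left; locked to about +-1 degree while the pin is in a hole.
- pin (a joint): How far (m) the spring pin is drawn up: 0 fully home in a hole, about 0.007 when its rounded foot rides on top of the base plate between holes, 0.016 at its stop. The spring pushes it down, about 4 N home and 7 N fully drawn; let go over a hole (within about 2 mm) it drops in by itself.
- knob (a point): Middle of the pin's round black knob, on the deck's steel arm 125 mm from the deck's axis. Upright cylinder 24 mm across, 35 mm tall (27 mm collar on its top 8 mm); this point is on its axis, 19 mm below its top, 64 mm above the worktop with the pin home. Does not turn relative to the deck, so turn the hand along with it.
- bay (a point): Centre of the deck's top face, turning with the deck. The bay is the strip between two fences (8 mm high, 5 mm thick, 150 mm long) that run along this frame's y axis at x = -54.5 and x = +54.5 mm (104 mm clear between). The knob's arm points along -x of this frame. The carton starts on end near the +y end of the bay; the bay's empty end is towards -y.
- marker: Steel post with a ball top, 8 mm thick, 21 mm tall, standing on the base plate's rim just outside (25 mm farther from the axis than) the hole where the pin must end: one of the two neighbours of the starting hole. A flat screw head lies at the other neighbour. Origin at the post's foot. Fixed.
- carton: Tea carton, plain pale paper with brown panels, 60 mm wide (its x), 38 mm thick (its y), 105 mm tall (its z), 0.09 to 0.18 kg, standing loose on its end on the deck. Origin: centre of its underside. Its broad faces look along +y and -y, about as the bay's axes; tipped the right way (pushed on its +y face, towards the bay's empty end) it comes to lie on its -y face.
- carton_mid (a point): The middle of the carton, 52.5 mm above its origin.
- shaker: Small grey salt shaker, 44 mm across and 90 mm tall, standing loose on the deck outside the bay, on the side away from the knob. Origin: centre of its underside. It rides round with the deck and must stay standing on it.
- mug_left: Small white mug, about 62 mm across and 50 mm tall, on the worktop to the left of the stand, handle beside it. Leave alone.
- mug_right: Small patterned mug, about 58 mm across and 49 mm tall, on the worktop to the right of the stand, handle beside it. Leave alone.
- spoon: Teaspoon, 132 mm long, on the worktop to the right. Leave alone.

How it is judged:
On the way, in this order (a step that is already met when the one before it is completed fails the run):
1. the pin is drawn clear of its hole (value of joint pin above 0.006 m), for 0.1 s.
2. the pin has dropped home in the marked hole, the carton still standing (horizontal distance between knob and marker below 0.032 m and value of joint pin below 0.002 m and angle between carton's own z axis and vertical below 0.1 rad), for 0.3 s.
3. the carton lies on its broad side (angle between carton's own y axis and vertical below 0.14 rad), for 0.2 s.
At the end, for the whole second after the job is handed in: Pin home (drawn under 2 mm) in the hole at the ball-topped post; carton at rest flat on its -y broad face (within 8 degrees) on the deck, its middle within 25 mm of the bay's centre line and -75 to +60 mm along it from the deck's centre; shaker upright on the deck; mugs and spoon not shifted (horizontal distance between knob and marker below 0.032 m and value of joint pin below 0.002 m and angle between carton's own y axis and vertical below 0.14 rad and linear speed of carton below 0.02 m/s and x of carton_mid in the frame of bay between -0.025 and 0.025 m and y of carton_mid in the frame of bay between -0.075 and 0.06 m and z of carton_mid in the frame of bay below 0.024 m and angle between shaker's own z axis and vertical below 0.15 rad and z of shaker in the frame of bay between -0.01 and 0.01 m and horizontal distance between shaker and bay below 0.105 m); the robot touches nothing.
It fails at once if a mug or the spoon is shifted by more than 20 mm (distance of any of mug_left, mug_right, spoon from where it was at the start of the episode above 0.02 m).
It fails at once if the shaker on the deck is tipped over (angle between shaker's own z axis and vertical above 0.5 rad).
It also fails if it takes over 45 s, if anything falls off the work surface, if the arm or the gripper's body presses on something with over 40 N, if the wrist force passes 120 N, or if a joint passes its speed limit or range.

## Working session

There is one attempt and no reset: what is moved stays moved. The work goes in short steps, Python scripts to look and compute and a tool call to move; the robot and the scene stay as the last step left them, time stands still between calls to the robot, and variables do not carry over. Pictures are saved under pics/ and viewed, at most 10 in all, crops included, and the job is handed in when it is done.

Besides the shell and the picture viewer there is one more tool, called in YAML: its name, and indented under it one key for each argument. drive_tool: Moves the arm, as the interface text tells. Its arguments: {"type":"object","properties":{"motion":{"type":"array"},"force":{"type":"number"}},"required":["motion"]}

```bash
mkdir -p pics; cat > h.py <<'E'
from cell import *
import numpy as np, cv2
def shot(name,fn=None):
    d=get_image(name)
    if fn: cv2.imwrite('pics/'+fn,d['img'][:,:,::-1])
    np.savez('last_'+name,**d); return d
def rays(d,uv):
    uv=np.asarray(uv,float).reshape(-1,2);K=d['K']
    s=np.c_[(uv[:,0]-K[0,2])/K[0,0],(uv[:,1]-K[1,2])/K[1,1]]
    q=s.copy()
    for _ in range(20): q=s/(1+float(d['k1'])*(q**2).sum(1,keepdims=True))
    return np.c_[q,np.ones(len(q))]
def plane(d,uv,z):
    r=rays(d,uv)@np.asarray(d['rotation']).T; p=np.asarray(d['position'])
    return p+r*((z-p[2])/r[:,2:3])
def depth(d,uv):
    uv=np.asarray(uv).reshape(-1,2).astype(int); z=d['range_z'][uv[:,1],uv[:,0]]
    return np.asarray(d['position'])+(rays(d,uv)*z[:,None])@np.asarray(d['rotation']).T
E
python3 - <<'E'
from h import *
a=shot('scene');b=shot('top')
cv2.imwrite('pics/a.png',cv2.resize(np.vstack([a['img'],b['img']])[:,:,::-1],(400,600)) if 0 else a['img'][:,:,::-1])
cv2.imwrite('pics/b.png',b['img'][:,:,::-1])
for d in(a,b): print(d['position'],d['rotation'],d['K'],d['k1'])
print(sense())
E
```

```text
[-0.27160059  1.24772194  1.09084939] [-2.20147142 -0.00375142 -2.52037268] [[473.60104015   0.         259.22992935]
 [  0.         473.60104015 197.85871503]
 [  0.           0.           1.        ]] -0.030776641409202537
[0.23101304 0.14445727 1.39719966] [-2.91385178  0.00625824 -1.53288605] [[465.13713042   0.         251.91523261]
 [  0.         465.13713042 202.66613127]
 [  0.           0.           1.        ]] -0.07184204038328385
{'time': 0.1, 'joint_pos': array([1.14997793e+00, 2.41350257e-01, 3.84877929e-03, 1.33522103e+00,
       1.79828186e-05, 1.57081935e+00]), 'joint_velocities': array([-0.00113636, -0.00256344,  0.00154345, -0.00050179, -0.00055402,
        0.0003506 ]), 'joint_torque': array([ 2.34830286e-04, -3.73137903e+01,  2.53010559e+01,  1.08399871e-02,
        1.25402383e-05,  3.17741929e-06]), 'ee_pos': array([0.20403222, 0.45589464, 0.25549177]), 'ee_rot': array([-3.13966647e+00, -1.79384447e-05,  2.72075120e+00]), 'ft_force': array([-1.13755806,  0.38823306, -0.32895511]), 'wrist_torque': array([ 0.00745314,  0.02845974, -0.01858554]), 'grasp_force': 0.0, 'gripper_width': 0.08512925485646795}
```

```bash
sed -i "s/    d=get_image(name)/    d=dict(get_image(name)); d['rotation']=Rot.from_euler('xyz',d['rotation']).as_matrix()/; s/^import numpy.*/&\nfrom scipy.spatial.transform import Rotation as Rot/" h.py; head -8 h.py
```

```text
from cell import *
import numpy as np, cv2
from scipy.spatial.transform import Rotation as Rot
def shot(name,fn=None):
    d=dict(get_image(name)); d['rotation']=Rot.from_euler('xyz',d['rotation']).as_matrix()
    if fn: cv2.imwrite('pics/'+fn,d['img'][:,:,::-1])
    np.savez('last_'+name,**d); return d
def rays(d,uv):
```

View pics/a.png

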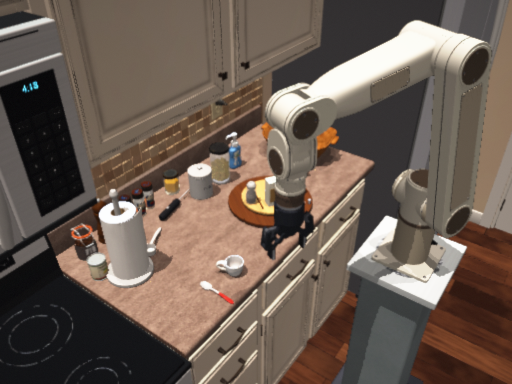

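View pics/b.png

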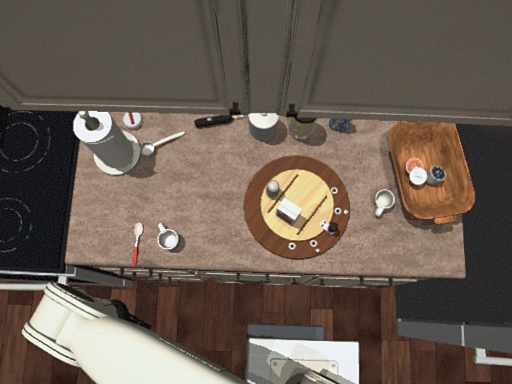

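The scene view shows the stand behind the hand. The top view shows the deck near (297,206), the knob near (332,229), the carton near (289,211), and the shaker near (273,187). I'll enlarge the stand.

```bash
python3 - <<'E'
from h import *
b=shot('top')
cv2.imwrite('pics/c.png',cv2.resize(b['img'][145:270,235:360,::-1],(600,600),interpolation=cv2.INTER_CUBIC))
img=b['img']
hsv=cv2.cvtColor(img,cv2.COLOR_RGB2HSV)
m=cv2.inRange(hsv,(14,60,120),(35,255,255)); m[:145]=0;m[270:]=0;m[:,:235]=0;m[:,360:]=0
m=cv2.morphologyEx(m,cv2.MORPH_CLOSE,np.ones((25,25)))
c=max(cv2.findContours(m,0,1)[0],key=cv2.contourArea); h=cv2.convexHull(c)
e=cv2.fitEllipse(h);print('deck px',e,plane(b,e[0],.034),depth(b,[(300,180),(320,245),(250,206)]))
m=(img.max(2)<0)
R=hsv[:,:,0]
# hole pixels guess
for p in [(334,190),(338,211),(324,224),(313,243),(292,246),(332,229)]: print(p,plane(b,p,.018))
E
```

```text
deck px ((296.48040771484375, 206.27145385742188), (142.23870849609375, 208.06466674804688), 0.31438562273979187) [[0.54017841 0.03078213 0.034     ]] [[ 0.62326957  0.02114028  0.03134802]
 [ 0.42748729 -0.0423733   0.02100746]
 [ 0.5402673   0.17068468  0.01458624]]
(334, 190) [[ 0.5991289  -0.08486102  0.018     ]]
(338, 211) [[ 0.53368598 -0.09689942  0.018     ]]
(324, 224) [[ 0.49206237 -0.054459    0.018     ]]
(313, 243) [[ 0.43319352 -0.02180658  0.018     ]]
(292, 246) [[0.42194683 0.04074638 0.018     ]]
(332, 229) [[ 0.47763266 -0.07863477  0.018     ]]
```

View pics/c.png

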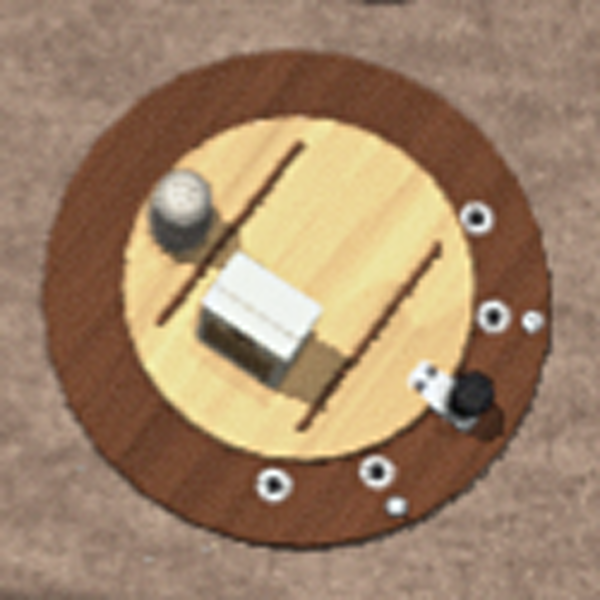

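The crop shows steel-rimmed holes at (477,218), (493,316), (377,471) and (274,485). The knob is near (470,390). The small bright heads at (532,321) and (396,506) can't be told apart yet. I'll fit the circle and check the depth.

```bash
python3 - <<'E'
from h import *
from scipy.optimize import least_squares
b=dict(np.load('last_top.npz'))
full=lambda c:np.array(c)/4.8-0.4+[235,145]
H=plane(b,[full(c) for c in [(477,218),(493,316),(377,471),(274,485)]],.018)[:,:2]
A=np.array([60,30,-30,-60])*np.pi/180
f=lambda p:(H-p[:2]-.125*np.c_[np.cos(p[2]+A),np.sin(p[2]+A)]).ravel()
r=least_squares(f,[.54,.03,-2.1]);c=r.x[:2];print('centre',c,'arm deg',np.degrees(r.x[2]),'res mm',r.fun*1e3)
k=c+.125*np.array([np.cos(r.x[2]),np.sin(r.x[2])]);print('knob pred',k,'seen top',plane(b,full((470,388)),.083))
Z=b['range_z']
for q in [(532,321),(396,506)]:
    u,v=np.round(full(q)).astype(int);print(q,plane(b,(u,v),.02));
    P=depth(b,[(i,j) for j in range(v-2,v+3) for i in range(u-2,u+3)])[:,2].reshape(5,5);print(np.round(P*1e3))
    P
ct=plane(b,[full(x) for x in [(238,253),(320,310),(283,358),(203,308)]],.139);print(ct)
print(plane(b,full((182,192)),.124))
E
```

```text
centre [0.54763737 0.02934557] arm deg -125.65852923017776 res mm [-0.0859064  -0.24142607  0.05760644  0.24622237  0.28699276 -0.04582605
 -0.25869508  0.04102659]
knob pred [ 0.47476821 -0.07221764] seen top [[ 0.47644981 -0.06960485  0.083     ]]
(532, 321) [[ 0.53401537 -0.11784262  0.02      ]]
[[20. 19. 20. 18. 22.]
 [24. 22. 22. 27. 18.]
 [17. 19. 19. 20. 19.]
 [21. 23. 15. 24. 20.]
 [18. 19. 16. 19. 19.]]
(396, 506) [[ 0.41234832 -0.03368075  0.02      ]]
[[18. 25. 35. 23. 19.]
 [33. 41. 39. 40. 18.]
 [35. 38. 41. 40. 19.]
 [21. 39. 36. 40. 21.]
 [18. 23. 20. 20. 18.]]
[[0.54068796 0.0741838  0.139     ]
 [0.50858752 0.02615128 0.139     ]
 [0.47962792 0.04698252 0.139     ]
 [0.50731194 0.09363093 0.139     ]]
[[0.58025543 0.1072232  0.124     ]]
```

Depth puts the post top at 40 mm for the head at (396,506), so that is the marker. The deck must therefore turn by -30° (clockwise). I'll go above the knob next.

```bash
cat >> h.py <<'E'
def rows(xyz,yaw,n,g,start=None):
    "rows (tool axes, mm/deg) from measured pose straight to xyz,yaw(deg), tool upright at end"
    s=sense(); p,R=(s['ee_pos'],Rot.from_euler('xyz',s['ee_rot'])) if start is None else (np.array(start[0]),Rot.from_euler('ZX',[start[1],180],degrees=True))
    T=Rot.from_euler('ZX',[yaw,180],degrees=True); rv=(R.inv()*T).as_rotvec()/n; dp=(np.array(xyz)-p)/n
    out=[]
    for i in range(n):
        out.append([g]+list(np.round(R.inv().apply(dp)*1e3,1))+list(np.round(np.degrees(rv),2))); R=R*Rot.from_rotvec(rv)
    print(','.join('%g'%v for r in out for v in r))
def st():
    s=sense(); print(round(s['time'],2),np.round(s['ee_pos'],4),np.round(np.degrees(s['ee_rot']),2),'F',np.round(s['ft_force'],1),'w',round(s['gripper_width'],4),'g',round(s['grasp_force'],1))
E
python3 -c "
from h import *
rows([.475,-.071,.22],54.3,12,1)"
```

```text
1,-38.5,-30.9,3,-0.01,0.01,8.47,1,-42.7,-24.8,3,-0.01,0.01,8.47,1,-45.9,-18.3,3,-0.01,0.01,8.47,1,-48.1,-11.3,3,-0.01,0.01,8.47,1,-49.2,-4.1,3,-0.01,0.01,8.47,1,-49.3,3.1,3,-0.01,0.01,8.47,1,-48.3,10.4,3,-0.01,0.01,8.47,1,-46.2,17.4,3,-0.01,0.01,8.47,1,-43.2,24,3,-0.01,0.01,8.47,1,-39.2,30.1,3,-0.01,0.01,8.47,1,-34.3,35.5,3,-0.01,0.01,8.47,1,-28.7,40.2,3,-0.01,0.01,8.47
```

drive_tool:
  motion: [0.7,-38.5,-30.9,3,0,0,8.47,0.7,-42.7,-24.8,3,0,0,8.47,0.7,-45.9,-18.3,3,0,0,8.47,0.7,-48.1,-11.3,3,0,0,8.47,0.7,-49.2,-4.1,3,0,0,8.47,0.7,-49.3,3.1,3,0,0,8.47,0.7,-48.3,10.4,3,0,0,8.47,0.7,-46.2,17.4,3,0,0,8.47,0.7,-43.2,24,3,0,0,8.47,0.7,-39.2,30.1,3,0,0,8.47,0.7,-34.3,35.5,3,0,0,8.47,0.7,-28.7,40.2,3,0,0,8.47]

```text
time: 1.35
ee_pos: [0.4756, -0.0728, 0.22]
ee_rot: [-3.141, -0.0, 0.94]
ft_force: [1.7, 1.6, 0.8]
gripper_width: 0.0605
grasp_force: 0.0
```

```bash
python3 - <<'E'
from h import *
d=shot('wrist','w1.png');st();print(d['position'],d['rotation'].round(2).tolist(),d['K'][0,0])
E
```

```text
1.4 [ 0.4789 -0.079   0.2193] [1.7969e+02 1.5000e-01 5.3270e+01] F [ 5.5 -4.2  0.4] w 0.0599 g 0.0
[ 0.51503726 -0.01871383  0.33823539] [[0.81, -0.57, -0.16], [-0.59, -0.78, -0.21], [-0.0, 0.27, -0.96]] 290.0028310732668
```

View pics/w1.png

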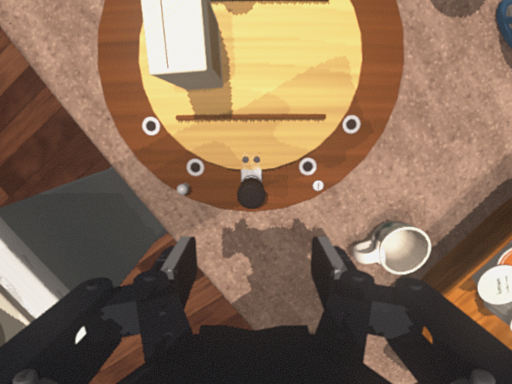

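The wrist view shows the knob at (251,192), the ball post at (184,189) and the slotted screw head at (318,185). That confirms the marker. The hand was still settling, so I'll let it settle and measure again.

drive_tool:
  motion: [0.7,0,0,0,0,0,0,0.7,0,0,0,0,0,0,0.7,0,0,0,0,0,0]

```text
time: 1.7
ee_pos: [0.4745, -0.0696, 0.2202]
ee_rot: [-3.141, 0.0, 0.949]
ft_force: [0.4, 0.1, -0.1]
gripper_width: 0.0598
grasp_force: 0.0
```

```bash
cat >> h.py <<'E'
def knob(d,box):
    x0,y0,x1,y1=box; m=(d['img'].max(2)<60).astype(np.uint8)
    k=np.zeros_like(m);k[y0:y1,x0:x1]=m[y0:y1,x0:x1]
    c=max(cv2.findContours(k,0,1)[0],key=cv2.contourArea); return cv2.minEnclosingCircle(c),cv2.boundingRect(c)
E
python3 - <<'E'
from h import *
from scipy.optimize import least_squares
st();d=shot('wrist')
k=knob(d,(220,165,280,220));print(k)
z=d['range_z'];(u,v),r=k[0]
P=depth(d,[(i,j) for j in range(int(v)-20,int(v)+20,2) for i in range(int(u)-14,int(u)+15,2)]);print(np.sort(P[:,2])[-60::6].round(4))
t=P[P[:,2]>.078];print('top',t.mean(0),len(t))
b=dict(np.load('last_top.npz'))
g=cv2.cvtColor(d['img'],cv2.COLOR_RGB2HSV)
# hole rims
H=[]
for q in [(151,126),(195,167),(308,166),(351,124)]:
    s=d['img'][q[1]-9:q[1]+10,q[0]-9:q[0]+10]; m=((s.min(2)>130)&(s.max(2).astype(int)-s.min(2)<40)).astype(np.uint8)
    c=max(cv2.findContours(m,0,1)[0],key=cv2.contourArea);e=cv2.fitEllipse(c);H.append(np.array(e[0])+[q[0]-9,q[1]-9])
print(H);H=plane(d,H,.018)[:,:2]
A=np.array([-60,-30,30,60])*np.pi/180
f=lambda p:(H-p[:2]-.125*np.c_[np.cos(p[2]+A),np.sin(p[2]+A)]).ravel()
r=least_squares(f,[.54,.03,-2.1]);c=r.x[:2];a=r.x[2];print('centre',c,np.degrees(a),r.fun*1e3,'knob',c+.125*np.array([np.cos(a),np.sin(a)]))
E
```

```text
1.7 [ 0.4745 -0.0696  0.2202] [-1.7995e+02  1.0000e-02  5.4380e+01] F [ 0.4  0.1 -0.1] w 0.0598 g 0.0
(((253.5, 197.5), 13.285429954528809), (241, 192, 26, 18))
[0.0835 0.0835 0.0836 0.0836 0.0837 0.0838 0.084  0.0842 0.0843 0.0847]
top [ 0.47404948 -0.07026527  0.08599472] 158
[array([153.37787819, 126.3278656 ]), array([197.35244274, 167.95858479]), array([309.66942024, 167.75137806]), array([353.28603745, 126.03994274])]
centre [0.54507608 0.03043752] -125.47557009515782 [-0.19944959  0.29876237 -0.19785089  0.01656947  0.23611255 -0.24441283
  0.16118793 -0.07091901] knob [ 0.47253161 -0.07135787]
```

drive_tool:
  motion: [0.7,-2.4,0,30,0,0,0,0.7,0,0,35,0,0,0,0.7,0,0,35,0,0,0,0.7,0,0,30,0,0,0,0.7,0,0,20,0,0,0,0.7,0,0,0,0,0,0,0.1,0,0,0,0,0,0,0.1,0,0,0,0,0,0,0.1,0,0,0,0,0,0,0.1,0,0,0,0,0,0,0.1,0,0,0,0,0,0,0.1,0,0,0,0,0,0]
  force: 50

```text
time: 2.95
ee_pos: [0.4748, -0.0722, 0.0721]
ee_rot: [3.14, -0.003, 0.947]
ft_force: [-1.1, 3.0, 5.8]
gripper_width: 0.0246
grasp_force: 48.6
```

```bash
python3 -c "
from h import *
st()"
```

```text
2.95 [ 0.4748 -0.0722  0.0721] [ 1.799e+02 -1.500e-01  5.428e+01] F [-1.1  3.   5.8] w 0.0246 g 48.6
```

drive_tool:
  motion: [0.1,0,0,-4,0,0,0,0.1,0,0,-4,0,0,0,0.1,0,0,-4,0,0,0,0.1,0,0,0,0,0,0,0.1,0,0,0,0,0,0,0.1,0,0,0,0,0,0]

```text
time: 3.55
ee_pos: [0.4744, -0.0722, 0.0822]
ee_rot: [3.141, -0.001, 0.947]
ft_force: [3.7, 4.0, -7.0]
gripper_width: 0.0247
grasp_force: 49.3
```

```bash
python3 - <<'E'
from h import *
st()
a0=np.degrees(np.arctan2(-.0722-.030,.4748-.546));c=np.array([.546,.030]);s=sense()['ee_pos'];print(a0,np.hypot(.4748-.546,.1022))
d=shot('wrist');z=d['range_z']
# arc: 12 rows of -2.5 deg, chord in tool axes (tool x = inward radial, y = tangential)
t=np.radians(2.5);print('row x',125*(1-np.cos(t)),'y',125*np.sin(t))
E
```

```text
3.55 [ 0.4744 -0.0722  0.0822] [ 1.7999e+02 -9.0000e-02  5.4270e+01] F [ 3.7  4.  -7. ] w 0.0247 g 49.3
-124.86389251793815 0.12455633263708436
row x 0.11897230226777522 y 5.452423420667
```

drive_tool:
  motion: [0.1,0,-1.36,0,0,0,0.625,0.1,0.03,-2.73,0,0,0,1.25,0.1,0.03,-2.73,0,0,0,1.25,0.1,0.03,-2.73,0,0,0,1.25,0.1,0.03,-2.73,0,0,0,1.25,0.1,0.03,-2.73,0,0,0,1.25,0.1,0.03,-2.73,0,0,0,1.25,0.1,0.03,-2.73,0,0,0,1.25,0.1,0.03,-2.73,0,0,0,1.25,0.1,0.03,-2.73,0,0,0,1.25,0.1,0.03,-2.73,0,0,0,1.25,0.1,0.03,-2.73,0,0,0,1.25]

```text
time: 4.8
ee_pos: [0.4514, -0.0513, 0.0823]
ee_rot: [3.141, -0.001, 0.695]
ft_force: [3.5, 2.9, -7.5]
gripper_width: 0.0244
grasp_force: 49.4
```

drive_tool:
  motion: [0.1,0.03,-2.73,0,0,0,1.25,0.1,0.03,-2.73,0,0,0,1.25,0.1,0.03,-2.73,0,0,0,1.25,0.1,0.03,-2.73,0,0,0,1.25,0.1,0.03,-2.73,0,0,0,1.25,0.1,0.03,-2.73,0,0,0,1.25,0.1,0.03,-2.73,0,0,0,1.25,0.1,0,-1.36,0,0,0,0.625,0.1,0,0,0,0,0,0,0.1,0,0,0,0,0,0]

```text
time: 5.8
ee_pos: [0.4393, -0.0346, 0.0824]
ee_rot: [3.141, -0.001, 0.532]
ft_force: [4.3, 1.9, -6.6]
gripper_width: 0.0244
grasp_force: 49.3
```

```bash
python3 - <<'E'
from h import *
st()
d=shot('wrist','w2.png')
p=sense()['ee_pos']
for c in [(.546,.030)]: print(np.degrees(np.arctan2(p[1]-c[1],p[0]-c[0])),np.hypot(p[0]-c[0],p[1]-c[1]))
E
```

```text
5.8 [ 0.4393 -0.0346  0.0824] [ 1.7998e+02 -3.0000e-02  3.0460e+01] F [ 4.3  1.9 -6.6] w 0.0244 g 49.3
-148.8208682621312 0.1247292305608148
```

View pics/w2.png

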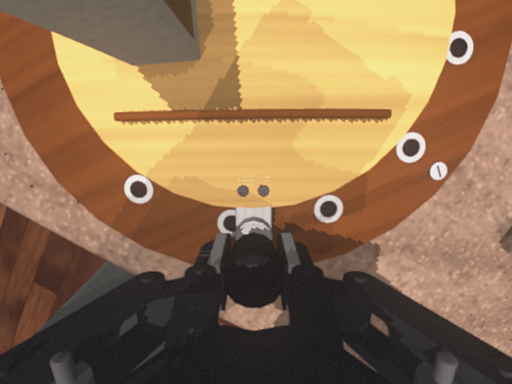

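The view shows the knob held, with the target hole's rim peeking out at (229,222), about 6° further on. I'll turn the rest and lower.

drive_tool:
  motion: [0.1,0.03,-2.7,0,0,0,1.24,0.1,0.03,-2.7,0,0,0,1.24,0.1,0.03,-2.7,0,0,0,1.24,0.1,0.03,-2.7,0,0,0,1.24,0.1,0.03,-2.7,0,0,0,1.24,0.1,0,0,0,0,0,0,0.1,0,0,3,0,0,0,0.1,0,0,3,0,0,0,0.1,0,0,3,0,0,0,0.1,0,0,3,0,0,0,0.1,0,0,0,0,0,0,0.1,0,0,0,0,0,0]

```text
time: 7.05
ee_pos: [0.4333, -0.0228, 0.072]
ee_rot: [3.141, -0.001, 0.424]
ft_force: [-0.7, 1.3, 10.8]
gripper_width: 0.0245
grasp_force: 50.4
```

```bash
python3 - <<'E'
from h import *
st()
p=sense()['ee_pos']
for c in [(.546,.030)]: print(np.degrees(np.arctan2(p[1]-c[1],p[0]-c[0])),np.hypot(p[0]-c[0],p[1]-c[1]))
E
```

```text
7.05 [ 0.4333 -0.0228  0.072 ] [ 1.7995e+02 -8.0000e-02  2.4280e+01] F [-0.7  1.3 10.8] w 0.0245 g 50.4
-154.8800310607379 0.12446015603337296
```

The height is back at 0.072, so the pin is home. I'll release, rise and check.

drive_tool:
  motion: [0.6,0,0,0,0,0,0,0.6,0,0,0,0,0,0,0.6,0,0,0,0,0,0,0.6,0,0,0,0,0,0,0.6,0,0,-25,0,0,0,0.6,0,0,-35,0,0,0,0.6,0,0,-40,0,0,0,0.6,0,0,-40,0,0,0,0.6,0,0,-20,0,0,0,0.6,0,0,0,0,0,0,0.6,0,0,0,0,0,0,0.6,0,0,0,0,0,0]

```text
time: 8.25
ee_pos: [0.4318, -0.0227, 0.2287]
ee_rot: [-3.14, 0.003, 0.424]
ft_force: [0.2, 0.1, -0.5]
gripper_width: 0.0511
grasp_force: 0.0
```

```bash
python3 - <<'E'
from h import *
st()
d=shot('wrist');b=shot('top')
w=d['img'][:,:,::-1]; t=cv2.resize(b['img'][145:270,235:360,::-1],(384,384),interpolation=cv2.INTER_CUBIC)
cv2.imwrite('pics/d.png',cv2.resize(np.hstack([w,t]),(800,343)))
P=np.stack([depth(d,[(i,j) for i in range(512)]) for j in range(384)])
k=(np.hypot(P[...,0]-.433,P[...,1]+.0225)<.012)&(d['img'].max(2)<70)
print('knob top z',np.percentile(P[k][:,2],[10,50,90]),P[k].mean(0),k.sum())
for n,I in (('w',d),('t',b)):
    Q=P if n=='w' else np.stack([depth(b,[(i,j) for i in range(512)]) for j in range(384)])
    for zlo,zhi,l in((.13,.15,'carton'),(.112,.129,'shaker')):
        m=((Q[...,2]>zlo)&(Q[...,2]<zhi)&(np.hypot(Q[...,0]-.546,Q[...,1]-.03)<.115)).astype(np.uint8)
        if m.sum()>30:
            c=max(cv2.findContours(m,0,1)[0],key=cv2.contourArea);r=cv2.minAreaRect(c);pp=plane(I,cv2.boxPoints(r),.139 if l=='carton' else .124);print(n,l,m.sum(),pp.round(4).tolist(),pp.mean(0))
E
```

```text
8.25 [ 0.4318 -0.0227  0.2287] [-1.7992e+02  1.7000e-01  2.4300e+01] F [ 0.2  0.1 -0.5] w 0.0511 g 0.0
knob top z [0.08384091 0.2882835  0.29592002] [ 0.44060516 -0.01906951  0.26208042] 3637
w carton 4345 [[0.5342, 0.0983, 0.139], [0.5519, 0.0634, 0.139], [0.5098, 0.0413, 0.139], [0.4908, 0.0776, 0.139]] [0.52167895 0.07015155 0.139     ]
w shaker 403 [[0.4937, 0.0757, 0.124], [0.5544, 0.0662, 0.124], [0.5522, 0.036, 0.124], [0.4908, 0.0441, 0.124]] [0.52277674 0.05549168 0.124     ]
t carton 305 [[0.5467, 0.1072, 0.139], [0.5658, 0.073, 0.139], [0.5107, 0.0447, 0.139], [0.4919, 0.0786, 0.139]] [0.52878361 0.07585261 0.139     ]
t shaker 135 [[0.6238, 0.0985, 0.124], [0.625, 0.0671, 0.124], [0.5953, 0.0665, 0.124], [0.5942, 0.0977, 0.124]] [0.60956417 0.0824212  0.124     ]
```

View pics/d.png

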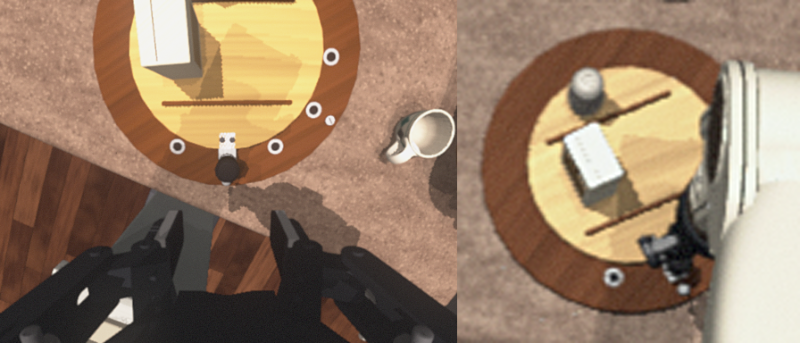

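The pin is home, with the knob top at about 84 mm as before, and the carton and shaker are still standing. I'll move behind the carton's +y face with the gripper shut.

drive_tool:
  motion: [0,32,-30,0,0,0,0,0,32,-30,0,0,0,0,0,32,-30,0,0,0,0,0,32.7,-29,0,0,0,0,0,0,0,0,0,0,0,0,0,0,0,0,0,0,0,0,0,29,0,0,0,0,0,0,29,0,0,0,0,0,0,28,0,0,0,0,0,0,0,0,0,0,0,0,0,0,0,0,0]

```text
time: 9.45
ee_pos: [0.5005, 0.1375, 0.1443]
ee_rot: [-3.141, 0.002, 0.423]
ft_force: [0.1, -0.9, -0.2]
gripper_width: 0.0001
grasp_force: 0.0
```

```bash
python3 - <<'E'
from h import *
st()
a=shot('scene')
cv2.imwrite('pics/e.png',cv2.resize(a['img'][150:270,210:330,::-1],(500,500),interpolation=cv2.INTER_CUBIC))
E
```

```text
9.45 [0.5005 0.1375 0.1443] [-1.7999e+02  1.1000e-01  2.4210e+01] F [ 0.1 -0.9 -0.2] w 0.0001 g 0.0
```

View pics/e.png

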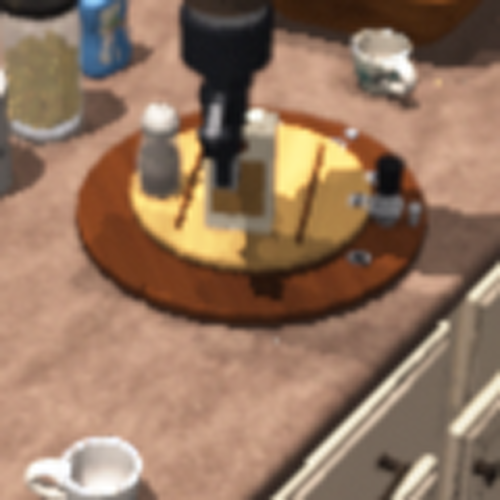

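The view shows the finger at (225,165), standing in front of the carton's upper face. The knob at (388,170) is in the hole beside the post. I'll push slowly towards the empty end.

drive_tool:
  motion: [0,0,10,0,0,0,0,0,0,10,0,0,0,0,0,0,8,0,0,0,0,0,0,5,0,0,0,0,0,0,5,0,0,0,0,0,0,5,0,0,0,0,0,0,5,0,0,0,0,0,0,5,0,0,0,0,0,0,5,0,0,0,0,0,0,5,0,0,0,0,0,0,5,0,0,0,0,0,0,5,0,0,0,0]

```text
time: 10.7
ee_pos: [0.5314, 0.0718, 0.1443]
ee_rot: [3.142, 0.0, 0.424]
ft_force: [-0.1, 0.3, -0.6]
gripper_width: -0.0001
grasp_force: 0.0
```

```bash
python3 - <<'E'
from h import *
st()
a=shot('scene');b=shot('top')
f=lambda i:cv2.resize(i[:,:,::-1],(400,400),interpolation=cv2.INTER_CUBIC)
cv2.imwrite('pics/f.png',np.hstack([f(a['img'][150:250,225:325]),f(b['img'][145:270,235:360])]))
E
```

```text
10.7 [0.5314 0.0718 0.1443] [1.80e+02 1.00e-02 2.43e+01] F [-0.1  0.3 -0.6] w -0.0001 g 0.0
```

View pics/f.png

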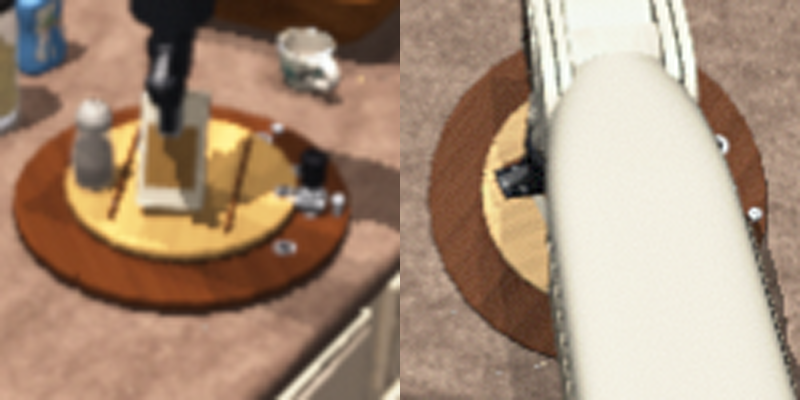

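The carton at (175,150) is leaning back from the finger but hasn't gone over yet. I'll push on.

drive_tool:
  motion: [0,0,5,0,0,0,0,0,0,5,0,0,0,0,0,0,5,0,0,0,0,0,0,5,0,0,0,0,0,0,5,0,0,0,0,0,0,5,0,0,0,0,0,0,0,0,0,0,0,0,0,0,0,0,0,0,0,0,0,0,0,0,0,0,0,0,0,0,0,0]

```text
time: 11.8
ee_pos: [0.5435, 0.045, 0.1443]
ee_rot: [-3.142, 0.0, 0.424]
ft_force: [0.6, 0.4, -0.1]
gripper_width: 0.0
grasp_force: 0.0
```

drive_tool:
  motion: [0,0,0,-40,0,0,0,0,0,0,-40,0,0,0,0,0,-30,-20,0,0,0,0,0,-40,0,0,0,0,0,0,-40,0,0,0,0,0,0,-40,0,0,0,0,0,0,-40,0,0,0,0,0,0,-40,0,0,0,0,0,0,0,0,0,0,0,0,0,0,0,0,0,0]

```text
time: 12.8
ee_pos: [0.4597, 0.2321, 0.2444]
ee_rot: [-3.123, 0.0, 0.458]
ft_force: [-0.9, -0.2, 0.1]
gripper_width: -0.0002
grasp_force: 0.0
```

```bash
python3 - <<'E'
from h import *
st()
a=shot('scene');b=shot('top')
f=lambda i:cv2.resize(i[:,:,::-1],(400,400),interpolation=cv2.INTER_CUBIC)
cv2.imwrite('pics/g.png',np.hstack([f(a['img'][150:250,225:325]),f(b['img'][145:270,235:360])]))
ij=[(i,j) for j in range(145,270) for i in range(235,360)]
P=depth(b,ij);C=np.array([.546,.03]);q=P[:,:2]-C;t=np.radians(24.3)
bx=q@[np.cos(t),np.sin(t)];by=q@[-np.sin(t),np.cos(t)]
m=(abs(bx)<.05)&(abs(by)<.1)&(P[:,2]>.060)&(P[:,2]<.09)
print('carton top z',np.median(P[m,2]),'bay x',np.percentile(bx[m],[3,50,97]),'y',np.percentile(by[m],[3,50,97]),m.sum())
E
```

```text
12.8 [0.4597 0.2321 0.2444] [-1.7894e+02  1.0000e-02  2.6260e+01] F [-0.9 -0.2  0.1] w -0.0002 g 0.0
carton top z 0.07349007319696943 bay x [-0.02141     0.00731772  0.03667941] y [-0.07614683 -0.02513914  0.02443483] 749
```

View pics/g.png

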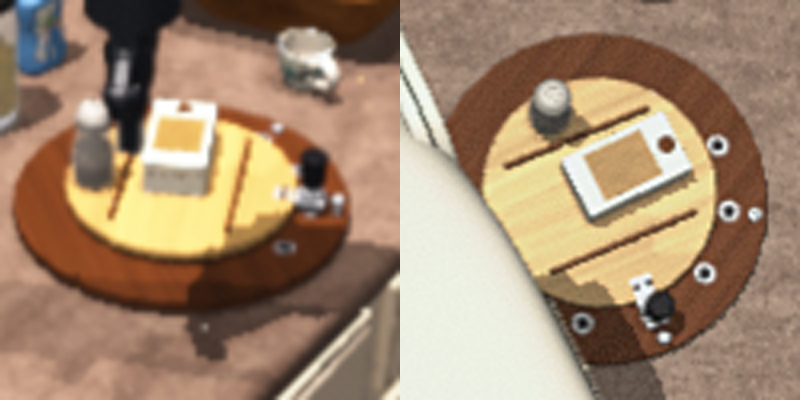

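The carton lies flat between the fences at (627,167), with its top at 73 mm and its middle at bay x ≈ 7 mm, y ≈ -25 mm. The shaker is upright at (552,107), the knob is at the post at (660,308), and the arm is clear.

```bash
python3 -c "
from cell import *
print(hand_in())"
```

```text
the job is handed in; nothing more can be done
None
```

The pin is locked in the hole at the ball-topped post, the carton lies flat on its broad side in the bay, the shaker is upright, neither mugs nor spoon were touched, and the job is handed in at about 13 s (no verdict was returned).

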